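Flip the gearbox cover onto the bench plate

ROBOT

A 6-joint arm with a two-finger parallel gripper is mounted at the origin on the work surface. World frame = base frame: x ahead of the robot, y to its left, z up, the work surface at z = 0. Lengths are in m, angles in rad, forces in N, time in s.
With the tool pointing down it reaches from about 0.3 to 0.875 m from the base axis. Payload 6.4 kg.
Tool frame: the origin (TCP) lies midway between the tips of the shut fingers; the grasp point (between the pads) lies manip.hold_point_z behind it (manip.hold_point_z is the distance from the TCP to the grasp point, in m); y points along the fingers, z is the direction in which the jaws open and shut, and the axes are right-handed (so a half turn about y gives the same grasp; the last joint's range is limited). The gripper opens to 85 mm and grips with 20 to 120 N. Pads are 22 mm wide; open, the fingers measure 114 mm over their backs; the gripper's body (76 mm by 85 mm) begins 54 mm behind the grasp point. The pads swing forward as they close: fully open they stand 13 mm farther back than shut.
Start: joints at [0.97, 0.181, 1.607, -0, 1.354, -0.206], TCP at [0.221, 0.531, 0.231] pointing down, gripper open.
Joint ranges: [-2.99, 2.99], [-0.89, 2.07], [0.3, 2.58], [-1.14, 4.28], [0, 2.63], [-3.12, 3.12]. Speed limits (rad/s): [2.57, 2.57, 3.01, 3.14, 3.14, 3.14].

INTERFACE

Orientations are given as a unit quaternion [x, y, z, w].
In Python, from station import manip gives the robot as it stands.
- The arm moves only by the shell command python3 -m handwheel 'ROWS' [FORCE]. ROWS is JSON, a list of rows, each a list of 7 numbers: the closure, from 0 (fully open) to 1 (shut), then the shift along the tool's x, y, z in m, then the turn, a rotation vector about the tool's x, y, z in degrees. A call has 1 to 12 rows; each row shifts and turns the commanded pose from where the row before left it, along the tool's axes as they then stand; what a row does not reach is not made up. A row lasts 1/12 s, in which the tool goes at most 41.7 mm and 7.16 degrees, less where a joint would pass 70% of its speed; a pose out of reach is approached as far as the arm can. A call is refused whole if a number of a shift passes 0.0417 or a number of a turn 7.16, either way. A call with a gripper value outside its range is refused whole. The fingers move at their own pace and stop on an object; FORCE is the grip in N (left out, the last holds). Time passes only in rows, so rows that do not move let the fingers close. It gives the time, the measured TCP pose, the force and the opening at its end, in the units of the state.
- manip.sense(): the state, without advancing time (a new reading comes with each control period).
- manip.capture(name): name is "side" or "top" or "wrist"; returns the picture (384x512x3 uint8, blue, green, red); there is no depth.
- manip.calibration(name): a dict with "mtx" (3x3 intrinsics, pixels), "rvec" (rotation vector, rad) and "tvec" (3), from world to camera coordinates, as OpenCV has them. Camera axes: x right, y down, z forward; pixel columns grow to the right and rows downward; lengths in m; the calibration is good to about 2 mm. The wrist camera is an equidistant fisheye: a pixel r from the principal point sees the ray r / f radians off the axis. A picture is of the moment at which its call begins: read the wrist's pose just before it. calibration takes no time and is no camera call; for the wrist camera it gives the pose at the moment of the call.
- manip.close_job(): hands the job in, once; it reports no verdict.
The state is a dict: "clock": time; "joint_pos": joint angles; "qd": joint speeds; "joint_efforts": joint torques, N m; "position": TCP position; "orientation": TCP orientation; "ft_force": force on the tool from outside, world axes, zero at the start; "moment": the same for the moment, N m; "grip_width": opening from 0.0 (shut) to 1.0 (fully open).
Only numpy, scipy, OpenCV 4.12 (cv2) and the standard library are available. Lean on these libraries where they do the work, as an engineer would, in place of code of your own. Each camera call takes 0.05 s, during which the arm holds its last target. There are 200 camera calls.

TASK

Turn the red gearbox cover over with the fingertips alone: push it flat along the bench until it is up against the near edge of the thick metal bench plate, and keep pushing until it tips up on that edge and goes right over. It must finish lying flat on the plate with its hollow machined side up. Never squeeze the cover hard or pick it up (some edge of it always stays down on the bench or plate), and leave the bolt, the nut and the yellow tin where they stand.

Things in the scene. Friction and masses are not known exactly. Their poses are not given: they have to be found in the camera images.
- cover_center (a point): centre (half-way through its thickness) of the loose cast cover, a block 90 mm (its x) by 110 mm (its y) by 20 mm thick (its z), 0.2 to 0.45 kg. Its z axis points out of the red painted closed face, up at the start; the hollow side (pale rim 13 mm wide, black pocket 12 mm deep) is down on the bench
- cover_lead (a point): middle of the cover's +x side face, half-way through the thickness, 45 mm from cover_center; axes as the cover's. At the start this side faces the plate, within 0.2 rad of parallel to its near edge with this point 15 to 45 mm short of it
- plate_edge (a point): middle of the upper near edge of the pale metal bench plate, fixed to the bench: 200 mm deep (its x, away from the robot), 300 mm wide (its y, along the edge), 6 mm high, so this point is 6 mm above the bench top (z = 0). The near edge is upright, sharp and lower than half the cover's thickness: the cover can pivot on it, and past upright it falls onto the plate
- bolt_center (a point): middle of a loose steel bolt standing on its head (36 mm hexagon, 70 mm tall), a bystander; z up
- nut_center (a point): middle of a loose brass nut, 46 mm across flats, 30 mm high, a bystander; z up
- tin_center (a point): middle of a small yellow tin, 44 mm in diameter, 65 mm tall, a bystander standing at a back corner of the plate; z up
- cover: the same loose cover; origin at the middle of its hollow-side face (underside at the start), axes as at cover_center. Once it is against the plate, a push of some 10 N on the middle of its side nearest the robot, moving up and over in an arc about the plate's edge, tips it
Not all that is in view belongs to the job. There is more than one size of the cover; the job needs the largest.

How it is judged:
On the way, in this order (a step that is already met when the one before it is completed fails the run):
1. the cover, still flat on the bench and red side up, is pushed up against the plate's near edge (its leading side within 6 mm of the edge and within 0.15 rad of parallel to it) (x of cover_lead in the frame of plate_edge between -0.006 and 0.006 m and angle between cover_center's own z axis and vertical below 0.12 rad and height (world z) of cover_center below 0.018 m and angle between the x axis of cover_lead and the x axis of plate_edge, either way round below 0.15 rad).
2. the cover stands tipped up on the plate's edge: 70 to 110 degrees from flat, leading side down, within 25 mm of the edge (angle between cover_center's own z axis and vertical between 1.22 and 1.92 rad and x of cover_lead in the frame of plate_edge between -0.025 and 0.025 m and z of cover_lead in the frame of plate_edge below 0.02 m).
At the end, for the whole second after the job is handed in: the cover lies at rest, flat on the bench plate (within about 3.5 degrees, its centre over the plate and 13 to 19 mm above the bench) with the red side down and the hollow side up; bolt, nut and tin are within 12 mm of where they stood (angle between cover_center's own z axis and vertical above 3.08 rad and height (world z) of cover_center between 0.013 and 0.019 m and x of cover_center in the frame of plate_edge between 0 and 0.2 m and y of cover_center in the frame of plate_edge between -0.15 and 0.15 m and linear speed of cover below 0.01 m/s and angular speed of cover below 0.1 rad/s and distance of each of bolt_center, nut_center, tin_center from where it was at the start of the episode below 0.012 m); the robot touches nothing.
It fails at once if the cover is squeezed or rammed: the fingers press on it with more than 60 N (contact force between the fingers and cover above 60 N).
It fails at once if the cover is lifted: its centre rises above 74 mm, higher than it can be while standing on any side on the plate (height (world z) of cover_center above 0.074 m).
It fails at once if the cover is carried: its centre is above 55 mm while it is less than 30 degrees from flat, either way up (height (world z) of cover_center above 0.055 m and (angle between cover_center's own z axis and vertical below 0.5 rad or angle between cover_center's own z axis and vertical above 2.64 rad)).
It fails at once if the bolt, the nut or the tin is moved by more than 12 mm (not (distance of bolt_center from where it was at the start of the episode below 0.012 m) or not (distance of nut_center from where it was at the start of the episode below 0.012 m) or not (distance of tin_center from where it was at the start of the episode below 0.012 m)).
It also fails if it takes over 48 s, if anything falls off the work surface, if the arm or the gripper's body presses on something with over 40 N, if the wrist force passes 120 N, or if a joint passes its speed limit or range.

## Working session

There is one attempt and no reset: what is moved stays moved. The work goes in short steps, Python scripts to look and compute and a shell command to move; the robot and the scene stay as the last step left them, time stands still between calls to the robot, and variables do not carry over. Pictures are saved under pics/ and viewed, about 8 in all and at most 12, crops included, and the job is handed in when it is done.

```bash
mkdir -p pics; ls; python3 - <<'E'
from station import manip
import cv2,numpy as np
s=manip.sense();print(s, manip.hold_point_z)
t=manip.capture("top");d=manip.capture("side")
cv2.imwrite("pics/top0.png",t);cv2.imwrite("pics/side0.png",d)
for n in("top","side"):print(n,manip.calibration(n))
E
```

```text
pics
{'clock': 0.0, 'joint_pos': array([ 9.69691708e-01,  1.81534785e-01,  1.60805515e+00, -1.21289353e-05,
        1.35377150e+00, -2.06320107e-01]), 'qd': array([ 0.000182  ,  0.00056464, -0.00288349, -0.00042296,  0.00012273,
        0.00036377]), 'joint_efforts': array([ 9.06197456e-04, -4.44875550e+01, -3.51339161e+01, -1.96088936e-04,
        9.05093970e-03,  3.45438434e-05]), 'position': array([0.2208204 , 0.53029317, 0.23036488]), 'orientation': array([ 0.69395235, -0.13891361,  0.13842998, -0.69279888]), 'ft_force': array([-0.85659996, -0.45950353,  0.19499458]), 'moment': array([ 0.01898737,  0.00544372, -0.0294387 ]), 'grip_width': 1.0010378307893508} 0.0187
top {'mtx': array([[419.45809668,   0.        , 253.45922057],
       [  0.        , 419.45809668, 191.15876004],
       [  0.        ,   0.        ,   1.        ]]), 'rvec': array([ 2.12991066, -2.06120205,  0.23974995]), 'tvec': array([0.01781847, 0.55709716, 0.90533273])}
side {'mtx': array([[357.18523006,   0.        , 256.09062451],
       [  0.        , 357.18523006, 188.63078732],
       [  0.        ,   0.        ,   1.        ]]), 'rvec': array([ 2.36756388, -0.35161759,  0.13907258]), 'tvec': array([-0.5118598 ,  0.18863832,  0.6081606 ])}
```

View pics/top0.png

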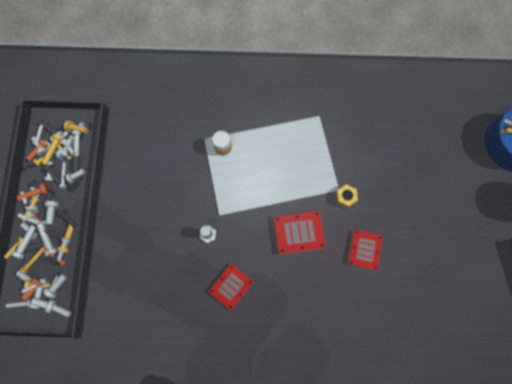

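View pics/side0.png

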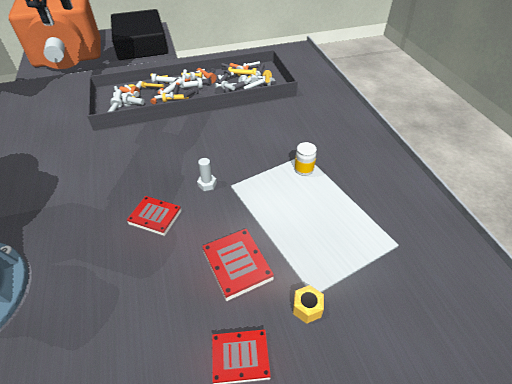

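Top view: there are three red covers, at (300,232), (231,286) and (366,250). The one at (300,232) is the largest and faces the plate's near edge, which runs from (219,213) to (337,189). The bolt is at (207,233), the nut at (347,195) and the tin at (222,143). I'll measure all of these and confirm the choice in a crop.

```bash
cat > h.py <<'E'
from station import manip
import cv2,numpy as np
def bp(name,uv,z):
    c=manip.calibration(name);R=cv2.Rodrigues(c["rvec"])[0];o=-R.T@c["tvec"]
    uv=np.atleast_2d(np.float64(uv));d=np.c_[(uv-c["mtx"][:2,2])/c["mtx"][0,0],np.ones(len(uv))]@R
    return o+d*((z-o[2])/d[:,2])[:,None]
def proj(name,P):
    c=manip.calibration(name);return cv2.projectPoints(np.float64(P).reshape(-1,1,3),c["rvec"],c["tvec"],c["mtx"],None)[0][:,0]
E
python3 - <<'E'
from h import *
np.set_printoptions(precision=4,suppress=True)
t=cv2.imread("pics/top0.png")
b,g,r=[t[...,i].astype(int) for i in range(3)]
m=((r>110)&(g<80)&(b<80)).astype(np.uint8)
m=cv2.morphologyEx(m,cv2.MORPH_CLOSE,np.ones((7,7)))
n,l,st,c=cv2.connectedComponentsWithStats(m)
for i in range(1,n):
    if st[i,4]<300: continue
    cs=cv2.findContours((l==i).astype(np.uint8),cv2.RETR_EXTERNAL,cv2.CHAIN_APPROX_NONE)[0][0][:,0]
    W=bp("top",cs,.02)[:,:2]
    rr=cv2.minAreaRect((W*1000).astype(np.float32));print("cover",c[i],rr,"\n",cv2.boxPoints(rr))
p=((b>130)&(g>130)&(r>120)).astype(np.uint8); p=cv2.morphologyEx(p,cv2.MORPH_OPEN,np.ones((5,5)))
p[:110]=0;p[260:]=0
n,l,st,c=cv2.connectedComponentsWithStats(p); i=1+st[1:,4].argmax();print(st[i])
cs=cv2.findContours((l==i).astype(np.uint8),cv2.RETR_EXTERNAL,cv2.CHAIN_APPROX_NONE)[0][0][:,0]
W=bp("top",cs,.006)[:,:2];rr=cv2.minAreaRect((W*1000).astype(np.float32));print("plate",rr,"\n",cv2.boxPoints(rr))
print("bolt top",bp("top",[207,228],.07),"nut",bp("top",[347,195],.03),"tin",bp("top",[221,138],.065))
cv2.imwrite("pics/crop0.png",cv2.resize(t[110:315,190:400],None,fx=2.8,fy=2.8,interpolation=cv2.INTER_CUBIC))
E
```

```text
cover [299.2439 232.1644] ((471.6656188964844, -75.11224365234375), (93.20153045654297, 112.51693725585938), 9.403706550598145) 
 [[ 416.4991  -27.2239]
 [ 434.8831 -138.2288]
 [ 526.8322 -123.0006]
 [ 508.4481  -11.9957]]
cover [365.3679 249.6224] ((435.31854248046875, -230.58761596679688), (69.58475494384766, 85.20012664794922), 78.53357696533203) 
 [[ 386.6522 -256.2169]
 [ 470.1519 -273.1542]
 [ 483.9849 -204.9583]
 [ 400.4852 -188.021 ]]
cover [230.7805 286.4273] ((340.6204833984375, 81.28380584716797), (68.92626190185547, 84.0120849609375), 52.96347427368164) 
 [[286.3311  79.0748]
 [353.3939  28.4723]
 [394.9099  83.4928]
 [327.847  134.0953]]
[ 207  117  131   98 9290]
plate ((647.4053344726562, -1.9669342041015625), (215.0319061279297, 301.9612731933594), 13.84664535522461) 
 [[ 506.8805  118.895 ]
 [ 579.1471 -174.2912]
 [ 787.9302 -122.8289]
 [ 715.6636  170.3573]]
bolt top [[0.4663 0.1379 0.07  ]] nut [[ 0.5624 -0.1877  0.03  ]] tin [[0.684  0.1178 0.065 ]]
```

View pics/crop0.png

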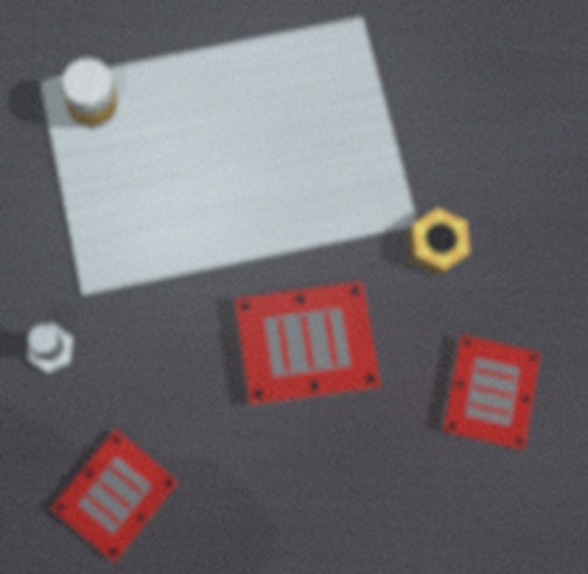

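The crop confirms it. The middle cover measures about 91×111 mm and the other two about 69×84 mm, so it is the largest and faces the plate. Next I'll fit the near edge and work out the push pose.

```bash
python3 - <<'E'
from h import *
from scipy.spatial.transform import Rotation as Ro
np.set_printoptions(precision=4,suppress=True)
t=cv2.imread("pics/top0.png").min(2).astype(float)
# near edge: strongest vertical drop along columns
def edge(cols,fr):
    P=[]
    for c in cols:
        r0=int(round(fr(c)));seg=t[r0-7:r0+8,c];d=seg[:-1]-seg[1:];d=np.clip(d,0,None)
        P.append([c,r0-7+(d*np.arange(len(d))).sum()/d.sum()+.5])
    return np.array(P)
P=edge(list(range(226,330)),lambda c:215.4+(c-218.9)*(190.7-215.4)/(337.5-218.9))
W=bp("top",P,.006)[:,:2];vx,vy,x0,y0=cv2.fitLine((W*1000).astype(np.float32),cv2.DIST_HUBER,0,.01,.01).ravel()
th=np.degrees(np.arctan2(vy,vx));print("edge dir",th,"pt",x0,y0)
if vy<0: vx,vy=-vx,-vy
ax=np.array([vy,-vx]);ey=np.array([vx,vy]);print("plate x ang",np.degrees(np.arctan2(ax[1],ax[0])))
cor=bp("top",[[218.9,215.4],[337.5,190.7]],.006)[:,:2]*1000;print(cor, np.linalg.norm(cor[0]-cor[1]))
mid=cor.mean(0);e=np.array([x0,y0]);mid=e+ey*((mid-e)@ey);print("plate_edge",mid)
for n,q in dict(cover=(471.7,-75.1),lead=(517.6,-67.5),near=(425.7,-82.7),nut=(562,-188),bolt=(466,138),tin=(684,118)).items():
    print(n,((np.array(q)-mid)@ax),((np.array(q)-mid)@ey))
s=manip.sense();print(Ro.from_quat(s["orientation"]).as_matrix())
E
```

```text
edge dir -76.150764 pt 545.50366 -33.64615
plate x ang 13.84923
[[ 507.097   118.3952]
 [ 578.1326 -169.8769]] 296.8953215375019
plate_edge [543.5009 -25.5224]
cover -81.58083052008611 -30.949518023687073
lead -35.19599567025164 -34.5574398013527
near -128.06275826662048 -27.31765946622439
nut -20.930569190971664 -162.18231055464096
bolt -36.10584788440924 177.31984129224472
tin 170.76931096196907 105.71908199463539
[[ 0.9231 -0.0009  0.3846]
 [-0.3846 -0.0012  0.9231]
 [-0.0003 -1.     -0.0015]]
```

```bash
python3 -m handwheel '[[1,0.022,0,-0.0283,0,0,0],[1,0.022,0,-0.0283,0,0,0],[1,0.022,0,-0.0283,0,0,0],[1,0.022,0,-0.0283,0,0,0],[1,0.022,0,-0.0283,0,0,0],[1,0.022,0,-0.0283,0,0,0],[1,0.022,0,-0.0283,0,0,0],[1,0.022,0,-0.0283,0,0,0],[1,0.022,0,-0.0283,0,0,0],[1,0.022,0,-0.0283,0,0,0],[1,0.022,0,-0.0283,0,0,0],[1,0.022,0,-0.0283,0,0,0]]' 60
python3 -m handwheel '[[1,0.022,0,-0.0283,0,0,0],[1,0.022,0,-0.0283,0,0,0],[1,0.022,0,-0.0283,0,0,0],[1,0.022,0,-0.0283,0,0,0],[1,0.022,0,-0.0283,0,0,0],[1,0.022,0,-0.0283,0,0,0],[1,0,0,0,0,-6.1,0],[1,0,0,0,0,-6.1,0],[1,0,0,0,0,-6.1,0],[1,0,0,0,0,-6.1,0],[1,0,0,0,0,-6.1,0],[1,0,0,0,0,-6.1,0]]'
cat >> h.py <<'E'
from scipy.spatial.transform import Rotation as Ro
np.set_printoptions(precision=4,suppress=True)
MID=np.array([.5435,-.0255]);AX=np.array([.9709,.2394]);EY=np.array([-.2394,.9709])
def st():
    s=manip.sense();p=s["position"];f=s["ft_force"];d=p[:2]-MID
    print("t %.2f"%s["clock"],"x' %.4f y' %.4f z %.4f"%(d@AX,d@EY,p[2]),"F x' %.1f y' %.1f z %.1f"%(f[:2]@AX,f[:2]@EY,f[2]),"grip %.2f"%s["grip_width"])
    return s
E
python3 -c "
from h import *
s=st();print(Ro.from_quat(s['orientation']).as_matrix())"
```

```text
clock: 1.1
position: [0.334, 0.1142, 0.2312]
orientation: [-0.693, 0.138, -0.139, 0.693]
ft_force: [1.3, 0.4, -0.3]
grip_width: 0.002
clock: 2.1
position: [0.3904, -0.0917, 0.2309]
orientation: [-0.701, -0.088, 0.088, 0.702]
ft_force: [-0.2, 0.2, 0.5]
grip_width: -0.001
t 2.10 x' -0.1644 y' -0.0276 z 0.2309 F x' -0.1 y' 0.2 z 0.5 grip -0.00
[[ 0.9692 -0.0008 -0.2464]
 [ 0.2464  0.0004  0.9692]
 [-0.0006 -1.      0.0006]]
```

```bash
python3 -m handwheel '[[1,0,0.036,0,0,0,0],[1,0,0.036,0,0,0,0],[1,0,0.036,0,0,0,0],[1,0,0.036,0,0,0,0],[1,0,0.036,0,0,0,0],[1,0,0.02,0,0,0,0],[1,0,0.016,0,0,0,0],[1,0,0.01,0,0,0,0],[1,0,0,0,0,0,0]]' >/dev/null
python3 - <<'E'
from h import *
st();cv2.imwrite("pics/s1.png",manip.capture("side"))
t=cv2.imread("pics/s1.png");cv2.imwrite("pics/s1c.png",cv2.resize(t[150:350,120:370],None,fx=3,fy=3,interpolation=cv2.INTER_CUBIC))
E
```

```text
t 2.85 x' -0.1659 y' -0.0262 z 0.0031 F x' -0.2 y' -0.3 z -0.1 grip -0.00
```

View pics/s1c.png

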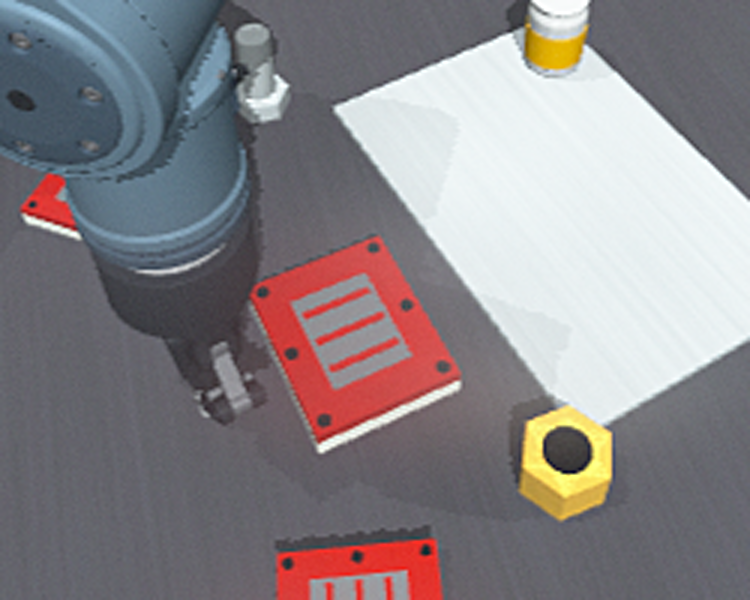

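The fingertips (crop ≈230,385) stand behind the middle of the near side, and nothing else is near them. Now I push.

```bash
python3 -m handwheel '[[1,0.01,0,-0.003,0,0,0],[1,0.01,0,0,0,0,0],[1,0.005,0,0,0,0,0],[1,0.004,0,0,0,0,0],[1,0.004,0,0,0,0,0],[1,0.004,0,0,0,0,0],[1,0.004,0,0,0,0,0],[1,0.004,0,0,0,0,0],[1,0,0,0,0,0,0]]' >/dev/null
python3 -c "from h import *;st()"
python3 -m handwheel '[[1,0.004,0,0,0,0,0],[1,0.004,0,0,0,0,0],[1,0.003,0,0,0,0,0],[1,0.002,0,0,0,0,0],[1,0.002,0,0,0,0,0],[1,0,0,0,0,0,0]]' >/dev/null
python3 -c "from h import *;st()"
```

```text
t 3.65 x' -0.1183 y' -0.0307 z 0.0054 F x' -0.0 y' 0.5 z -0.2 grip -0.00
t 4.15 x' -0.1037 y' -0.0306 z 0.0053 F x' 0.2 y' -0.2 z 1.0 grip 0.00
```

```bash
python3 - <<'E'
from h import *
t=manip.capture("side");cv2.imwrite("pics/s2c.png",cv2.resize(t[150:350,120:370],None,fx=3,fy=3,interpolation=cv2.INTER_CUBIC))
E
```

```text
(no output)
```

View pics/s2c.png

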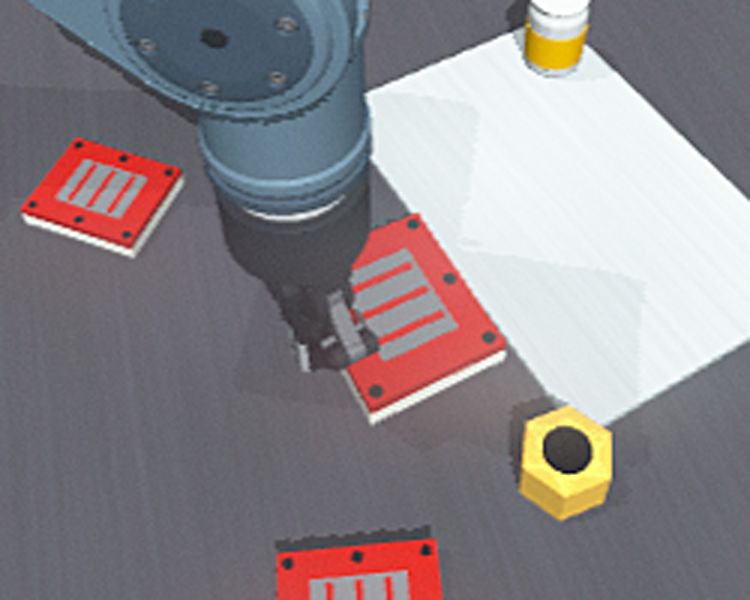

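The cover has moved squarely, and its lead side is now a few mm short of the edge. I'll go on in 1 mm steps, watching the force.

```bash
python3 -m handwheel '[[1,0.001,0.002,0,0,0,0],[1,0.001,0,0,0,0,0],[1,0.001,0,0,0,0,0],[1,0,0,0,0,0,0]]' >/dev/null
python3 -c "from h import *;st()"
python3 -m handwheel '[[1,0.001,0,0,0,0,0],[1,0.001,0,0,0,0,0],[1,0,0,0,0,0,0]]' >/dev/null
python3 -c "from h import *;st()"
```

```text
t 4.53 x' -0.1011 y' -0.0306 z 0.0032 F x' -1.2 y' 0.2 z -0.3 grip 0.00
t 4.78 x' -0.1007 y' -0.0305 z 0.0031 F x' -9.1 y' -2.4 z 5.4 grip 0.00
```

Step 1 contact is made at about 9 N. Now I start the arc: preload by 1 mm, then 10° of tilt.

```bash
python3 -m handwheel '[[1,0.001,0,0,0,0,0],[1,0.0002,-0.0038,0,0,0,0],[1,0.0003,-0.0038,0,0,0,0]]' >/dev/null
python3 -c "from h import *;st()"
python3 -m handwheel '[[1,0.0004,-0.0038,0,0,0,0],[1,0.0006,-0.0038,0,0,0,0],[1,0,0,0,0,0,0]]' >/dev/null
python3 - <<'E'
from h import *
st();t=manip.capture("side");cv2.imwrite("pics/s3c.png",cv2.resize(t[150:350,120:370],None,fx=3,fy=3,interpolation=cv2.INTER_CUBIC))
E
```

```text
t 5.03 x' -0.0997 y' -0.0307 z 0.0103 F x' -9.0 y' -5.1 z -1.2 grip -0.00
t 5.28 x' -0.0980 y' -0.0313 z 0.0186 F x' -8.3 y' -5.1 z 0.8 grip 0.00
```

View pics/s3c.png

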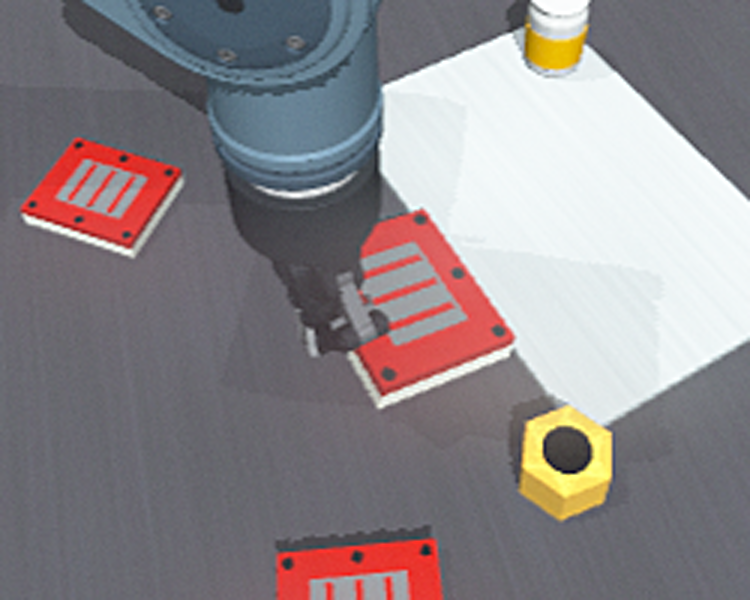

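```bash
python3 - <<'E'
from h import *
for y in (-.086,-.084):
  for th in (0,5,10):
    a=np.radians(th);out=[]
    for r in((-.090,.014),(-.090,-.006),(0,.014),(0,-.006)):
        x=r[0]*np.cos(a)+r[1]*np.sin(a);z=-r[0]*np.sin(a)+r[1]*np.cos(a)+.006
        out.append([*(MID+AX*x+EY*y),z])
    print(y,th,((proj("side",out)-[120,150])*3).round(0).tolist())
E
```

```text
-0.086 0 [[377.0, 409.0], [377.0, 426.0], [509.0, 338.0], [507.0, 356.0]]
-0.086 5 [[379.0, 401.0], [377.0, 420.0], [511.0, 337.0], [506.0, 356.0]]
-0.086 10 [[382.0, 393.0], [377.0, 413.0], [512.0, 336.0], [505.0, 356.0]]
-0.084 0 [[375.0, 406.0], [376.0, 423.0], [507.0, 335.0], [505.0, 353.0]]
-0.084 5 [[377.0, 398.0], [375.0, 417.0], [509.0, 335.0], [504.0, 353.0]]
-0.084 10 [[380.0, 390.0], [376.0, 410.0], [510.0, 334.0], [503.0, 354.0]]
```

The near corner sits at crop ≈(381,388), which matches about 10° of tilt (390–393 predicted, 406–409 if flat). So it is tipping, and I continue.

```bash
python3 -m handwheel '[[1,0.0011,-0.0038,0,0,0,0],[1,0.0012,-0.0037,0,0,0,0],[1,0.0013,-0.0037,0,0,0,0],[1,0.0014,-0.0036,0,0,0,0]]' >/dev/null
python3 -c "from h import *;st()"
python3 -m handwheel '[[1,0.0015,-0.0036,0,0,0,0],[1,0.0016,-0.0035,0,0,0,0],[1,0.0017,-0.0034,0,0,0,0],[1,0.0019,-0.0034,0,0,0,0]]' >/dev/null
python3 - <<'E'
from h import *
st();t=manip.capture("side");cv2.imwrite("pics/s4c.png",cv2.resize(t[150:350,120:370],None,fx=3,fy=3,interpolation=cv2.INTER_CUBIC))
E
```

```text
t 5.67 x' -0.0938 y' -0.0313 z 0.0330 F x' -12.1 y' -6.5 z 3.1 grip -0.00
t 6.00 x' -0.0868 y' -0.0318 z 0.0473 F x' -11.3 y' -7.5 z 5.8 grip 0.00
```

View pics/s4c.png

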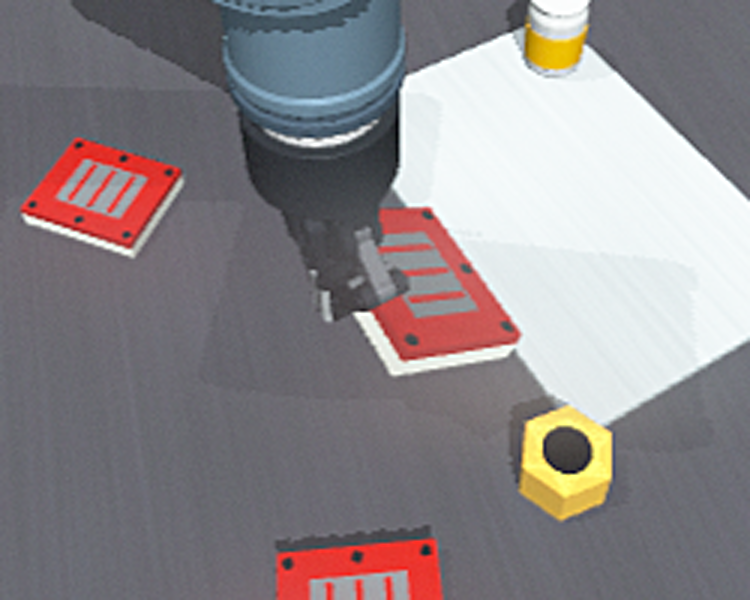

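It is at about 28°, with the near corner at crop (400,365). The contact is sticking and the force is about 12 N. Continuing, and easing the lateral load a little.

```bash
python3 -m handwheel '[[1,0.0020,-0.0033,-0.0005,0,0,0],[1,0.0021,-0.0032,-0.0005,0,0,0],[1,0.0023,-0.0031,0,0,0,0],[1,0.0024,-0.0030,0,0,0,0]]' >/dev/null
python3 -c "from h import *;st()"
python3 -m handwheel '[[1,0.0025,-0.0029,0,0,0,0],[1,0.0027,-0.0028,0,0,0,0],[1,0.0028,-0.0027,0,0,0,0],[1,0.0029,-0.0025,0,0,0,0]]' >/dev/null
python3 - <<'E'
from h import *
st();t=manip.capture("side");cv2.imwrite("pics/s5c.png",cv2.resize(t[150:350,120:370],None,fx=3,fy=3,interpolation=cv2.INTER_CUBIC))
E
```

```text
t 6.38 x' -0.0774 y' -0.0330 z 0.0603 F x' -10.7 y' -6.0 z 8.1 grip -0.00
t 6.72 x' -0.0662 y' -0.0333 z 0.0719 F x' -11.5 y' -5.0 z 11.7 grip 0.00
```

View pics/s5c.png

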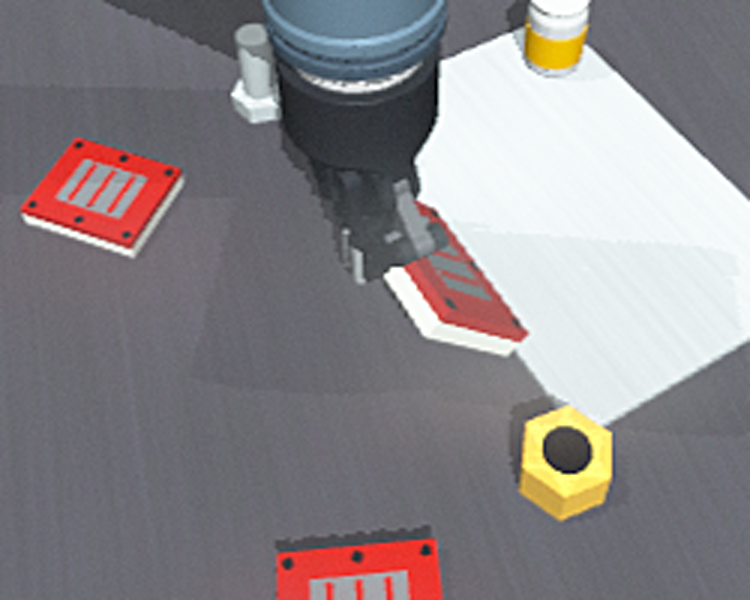

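```bash
python3 -m handwheel '[[1,0.0030,-0.0026,0,0,0,0],[1,0.0031,-0.0025,0,0,0,0],[1,0.0032,-0.0023,0,0,0,0],[1,0.0033,-0.0022,0,0,0,0],[1,0.0034,-0.0020,0,0,0,0]]' >/dev/null
python3 -c "from h import *;st()"
python3 -m handwheel '[[1,0.0034,-0.0018,0,0,0,0],[1,0.0035,-0.0016,0,0,0,0],[1,0.0036,-0.0014,0,0,0,0],[1,0.0036,-0.0012,0,0,0,0],[1,0.0037,-0.0011,0,0,0,0]]' >/dev/null
python3 - <<'E'
from h import *
st();t=manip.capture("side");cv2.imwrite("pics/s6c.png",cv2.resize(t[150:350,120:370],None,fx=3,fy=3,interpolation=cv2.INTER_CUBIC))
E
```

```text
t 7.18 x' -0.0488 y' -0.0335 z 0.0842 F x' -7.1 y' -4.1 z 13.1 grip 0.00
t 7.60 x' -0.0296 y' -0.0336 z 0.0922 F x' -3.3 y' -2.6 z 14.0 grip -0.00
```

View pics/s6c.png

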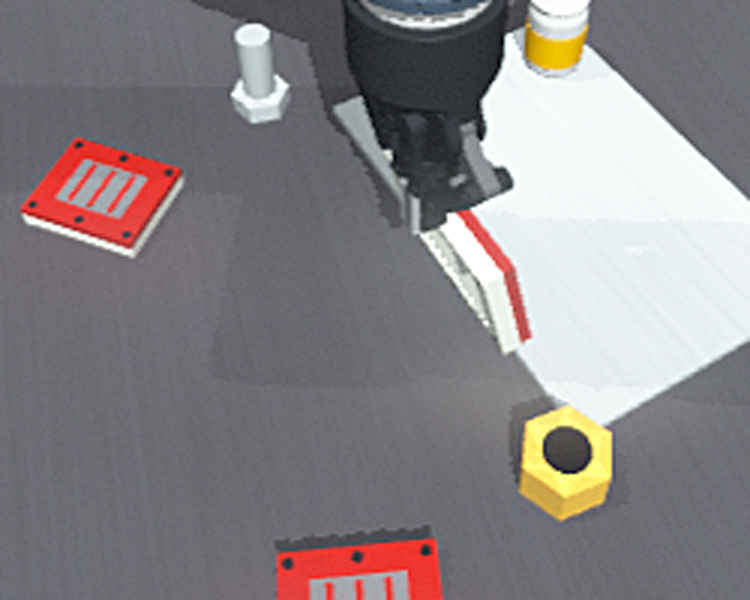

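It is at about 75°, with the tip still seated on the near side. On to upright.

```bash
python3 -m handwheel '[[1,0.0037,-0.0010,0,0,0,0],[1,0.0038,-0.0009,0,0,0,0],[1,0.0038,-0.0007,0,0,0,0],[1,0.0038,-0.0006,0,0,0,0],[1,0.0038,-0.0004,0,0,0,0],[1,0.0038,-0.0002,0,0,0,0],[1,0,0,0,0,0,0]]' >/dev/null
python3 - <<'E'
from h import *
st();t=manip.capture("side");cv2.imwrite("pics/s7c.png",cv2.resize(t[150:350,120:370],None,fx=3,fy=3,interpolation=cv2.INTER_CUBIC))
E
```

```text
t 8.23 x' -0.0056 y' -0.0338 z 0.0964 F x' -2.7 y' -3.8 z 13.7 grip -0.00
```

View pics/s7c.png

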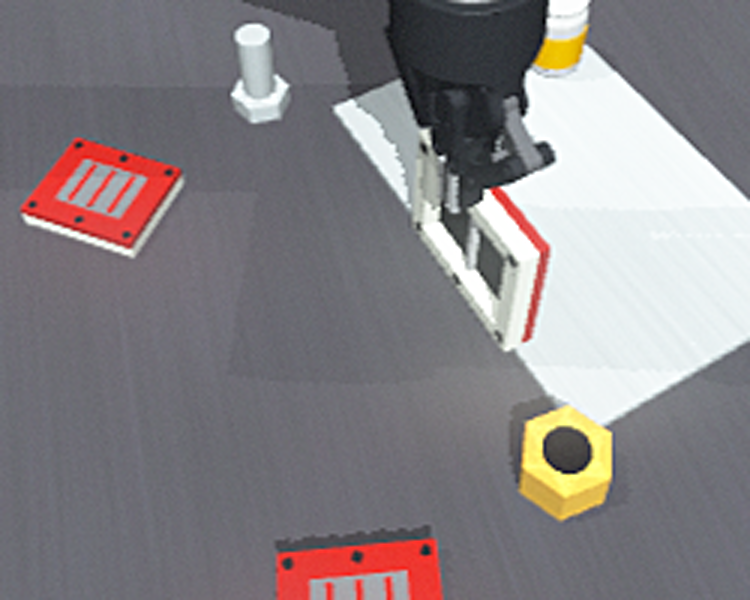

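It is now upright (about 90°), hollow side facing the robot, with the fingertips resting on the top side. I'll ease the down-force and carry the top on over the far corner.

```bash
python3 -m handwheel '[[1,0.002,-0.0012,0,0,0,0],[1,0.0039,-0.0010,0,0,0,0],[1,0.0039,-0.0006,0,0,0,0],[1,0.004,-0.0004,0,0,0,0]]' >/dev/null
python3 -c "from h import *;st()"
python3 -m handwheel '[[1,0.004,-0.0002,0,0,0,0],[1,0.004,-0.0001,0,0,0,0],[1,0,0,0,0,0,0]]' >/dev/null
python3 - <<'E'
from h import *
st();t=manip.capture("side");cv2.imwrite("pics/s8c.png",cv2.resize(t[150:350,120:370],None,fx=3,fy=3,interpolation=cv2.INTER_CUBIC))
E
```

```text
t 8.62 x' 0.0067 y' -0.0328 z 0.0979 F x' -0.5 y' -3.4 z 5.4 grip 0.00
t 8.87 x' 0.0146 y' -0.0320 z 0.0975 F x' -0.4 y' -2.8 z 8.2 grip 0.00
```

View pics/s8c.png

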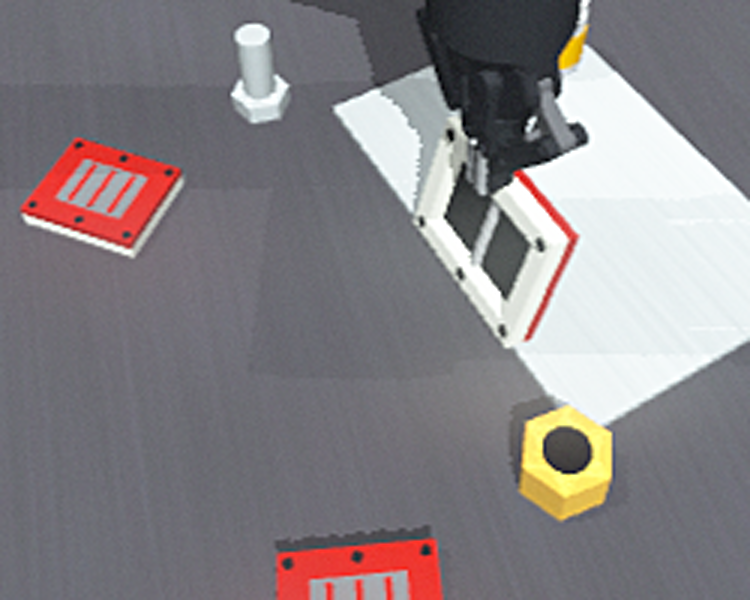

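It has followed to about 105°, close to or past balance. A little further and gravity takes over.

```bash
python3 -m handwheel '[[1,0.004,0.0002,0,0,0,0],[1,0.004,0.0004,0,0,0,0],[1,0.004,0.0005,0,0,0,0],[1,0.004,0.0006,0,0,0,0],[1,0.004,0.0006,0,0,0,0]]' >/dev/null
python3 -c "from h import *;st()"
python3 -m handwheel '[[1,0.004,0,0,0,0,0],[1,0.004,0,0,0,0,0],[1,0.004,0,0,0,0,0],[1,0,0,0,0,0,0]]' >/dev/null
python3 - <<'E'
from h import *
st()
def red(t):
    b,g,r=[t[...,i].astype(int) for i in range(3)];m=((r>110)&(g<80)&(b<80)).astype(np.uint8)
    n,l,s,c=cv2.connectedComponentsWithStats(m);return [(c[i].round(),s[i,4]) for i in range(1,n) if s[i,4]>60]
t=manip.capture("side");cv2.imwrite("pics/s9.png",t);print(red(t))
E
```

```text
t 9.33 x' 0.0336 y' -0.0313 z 0.0945 F x' 0.4 y' -1.0 z 0.6 grip 0.00
t 9.67 x' 0.0452 y' -0.0307 z 0.0937 F x' 1.3 y' 0.6 z 0.1 grip 0.00
[(array([89., 45.]), np.int32(164)), (array([65., 61.]), np.int32(164)), (array([154., 214.]), np.int32(746)), (array([240., 356.]), np.int32(1688))]
```

Contact force has gone and no red shows there any more. I'll back off upwards and check.

```bash
python3 -m handwheel '[[1,0,-0.036,0,0,0,0],[1,0,-0.036,0,0,0,0],[1,0,-0.036,0,0,0,0],[1,-0.036,0,0,0,0,0],[1,-0.036,0,0,0,0,0],[1,-0.036,0,0,0,0,0],[1,-0.036,0,0,0,0,0],[1,-0.036,0,0,0,0,0],[1,-0.036,0,0,0,0,0],[1,0,0,0,0,0,0],[1,0,0,0,0,0,0],[1,0,0,0,0,0,0]]' >/dev/null
python3 - <<'E'
from h import *
s=st();t=manip.capture("top");d=manip.capture("side");cv2.imwrite("pics/top9.png",t);cv2.imwrite("pics/side9.png",d)
t0=cv2.imread("pics/top0.png");d0=cv2.imread("pics/side0.png")
for n,a,b,boxes in(("top",t0,t,dict(bolt=(195,220,222,247),nut=(333,181,362,210),tin=(209,128,235,158))),("side",d0,d,dict(bolt=(192,155,220,194),nut=(288,283,330,325),tin=(292,140,320,178)))):
    for k,(x0,y0,x1,y1) in boxes.items():
        r=cv2.matchTemplate(b[y0-8:y1+8,x0-8:x1+8],a[y0:y1,x0:x1],cv2.TM_CCOEFF_NORMED);_,v,_,l=cv2.minMaxLoc(r);print(n,k,"score %.3f shift px"%v,l[0]-8,l[1]-8)
A=cv2.resize(t[100:280,180:400],(400,327));B=cv2.resize(d[130:330,120:400],(400,286))
cv2.imwrite("pics/fin.png",np.vstack([A,B]))
E
```

```text
t 10.72 x' -0.1706 y' -0.0321 z 0.2029 F x' 0.2 y' -0.4 z 0.3 grip -0.00
top bolt score 0.987 shift px 0 0
top nut score 0.628 shift px 0 -1
top tin score 0.998 shift px 0 0
side bolt score 0.969 shift px 0 0
side nut score 0.997 shift px 0 0
side tin score 0.999 shift px 0 0
```

View pics/fin.png

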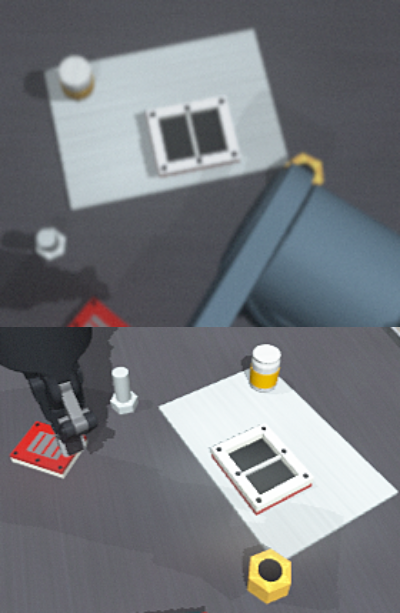

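The cover lies flat and wholly on the plate, hollow side up (top half of the picture ≈(195,137), side half ≈(260,468)). The bolt, nut and tin are where they were, and the robot is clear.

```bash
python3 -c "
from station import manip
print(manip.close_job(), manip.sense()['clock'])"
```

```text
the job is handed in; nothing more can be done
the job is handed in; nothing more can be done
```

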